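Wipe the desoldered chips off the stripping plate into its catch drawer

TASK

Five desoldered chips lie loose on the stripping plate. Pull out the catch drawer under the plate's front edge, wipe all five chips over that edge into it with the yellow scraper block, then stand the scraper upright on the bench again and push the drawer fully shut. The chips are sensitive to static, so never touch them with the gripper itself, and leave the little yellow-lidded jar beside the plate where it stands.

Things in the scene. Friction and masses are not known exactly. Their poses are not given: they have to be found in the camera images.
- plate_center (a point): Centre of the flat bare aluminium top of the stripping plate, a low grey fixed unit with a white drawer front and a control console (54 mm high, at y = -79 to -123 mm) on its right. The top is 60 mm above the bench. Axes: x from the open front edge to the back, y left, z up. Chip centres start at x = -47 to +10, y = -47 to +47 mm, so from x = +27 mm to the back rim (inner face x = +77 mm) the plate is empty.
- plate_mouth (a point): Middle of the plate's open front edge (no rim there), on its top face, 81 mm in front of plate_center; same axes. The plate has rims at both sides and the back, 8 mm wide and 8 mm high; between the side rims it is 130 mm wide (inner faces at y = -65 and +65 mm).
- drawer (a joint): How far the catch drawer under the plate is pulled out, m: 0 fully shut, 0.08 fully out (stop). It slides straight along the unit's -x with about 1.5 N of friction and stays where it is left. It starts shut or up to 10 mm ajar.
- drawer_floor (a point): Centre of the inner floor of the steel drawer, 11 mm above the bench (moves with it; axes as plate_center). Inside it measures 116 mm along x and 138 mm along y, walls 35 mm high. Shut, this point lies 23.5 mm in front of plate_center; fully out, about 80 mm of the drawer in front of the plate's edge is open to above.
- drawer_handle (a point): Middle of the drawer's handle, a dark round bar 11 mm thick and 90 mm long along the unit's y, 33 mm above the bench; its axis stands 35 mm in front of the drawer's front panel, leaving 29 mm free behind it. Shut, it lies 121.5 mm in front of plate_center. It moves with the drawer.
- scraper_center (a point): Centre, half-way up, of the loose yellow scraper block with a black rubber sole, 60 mm high, standing upright on the blue mat (2 mm thick). Own axes: y along its length, x across, z up. Foot 28 mm (x) by 115 mm (y), 20 mm high; above it the grip, 24 mm (x) by 90 mm (y), up to the top. About 0.14 kg. Both sides are alike.
- chip_a: Loose square black chip with legs on four sides, 17.5 x 17.5 x 4.5 mm; origin at the centre of its underside; about 11 g. It lies flat on the plate at the start.
- chip_b: Loose square black chip with legs on four sides, 20 x 20 x 4 mm; origin at the centre of its underside; about 11 g. It lies flat on the plate at the start.
- chip_c: Loose oblong black chip with legs on its two long sides, 26 x 15 x 5 mm; origin at the centre of its underside; about 11 g. It lies flat on the plate at the start.
- chip_d: Loose small oblong black chip with legs on its two long sides, 19 x 14 x 4.5 mm; origin at the centre of its underside; about 11 g. It lies flat on the plate at the start.
- chip_e: Loose square black chip with a brass-coloured lid, 21.5 x 21.5 x 4.2 mm; origin at the centre of its underside; about 11 g. It lies flat on the plate at the start.
- jar: Small loose jar with a yellow lid, 36 mm across and 33 mm high, standing on the blue mat; origin at the centre of its underside. A bystander, not to be moved.

How it is judged:
On the way:
1. all five chips are in the drawer (x of chip_a in the frame of drawer_floor between -0.058 and 0.058 m and y of chip_a in the frame of drawer_floor between -0.069 and 0.069 m and z of chip_a in the frame of drawer_floor between -0.005 and 0.035 m and x of chip_b in the frame of drawer_floor between -0.058 and 0.058 m and y of chip_b in the frame of drawer_floor between -0.069 and 0.069 m and z of chip_b in the frame of drawer_floor between -0.005 and 0.035 m and x of chip_c in the frame of drawer_floor between -0.058 and 0.058 m and y of chip_c in the frame of drawer_floor between -0.069 and 0.069 m and z of chip_c in the frame of drawer_floor between -0.005 and 0.035 m and x of chip_d in the frame of drawer_floor between -0.058 and 0.058 m and y of chip_d in the frame of drawer_floor between -0.069 and 0.069 m and z of chip_d in the frame of drawer_floor between -0.005 and 0.035 m and x of chip_e in the frame of drawer_floor between -0.058 and 0.058 m and y of chip_e in the frame of drawer_floor between -0.069 and 0.069 m and z of chip_e in the frame of drawer_floor between -0.005 and 0.035 m), for 0.2 s.
At the end, for the whole second after the job is handed in: All five chips lie inside the drawer, the drawer is shut to within 6 mm, and the scraper stands upright (within about 8 degrees) with its sole on the bench or mat (all of step 1 and value of joint drawer below 0.006 m and height (world z) of scraper_center between 0.02 and 0.038 m and angle between scraper_center's own z axis and vertical below 0.15 rad); the robot touches nothing.
It fails at once if a chip is touched by the gripper or arm (contact force between any of the fingers, the arm and chip_a above 0.5 N or contact force between any of the fingers, the arm and chip_b above 0.5 N or contact force between any of the fingers, the arm and chip_c above 0.5 N or contact force between any of the fingers, the arm and chip_d above 0.5 N or contact force between any of the fingers, the arm and chip_e above 0.5 N).
It fails at once if the jar is moved by more than 20 mm (distance of jar from where it was at the start of the episode above 0.02 m).
It also fails if it takes over 61 s, if anything falls off the work surface, if the arm or the gripper's body presses on something with over 40 N, if the wrist force passes 120 N, or if a joint passes its speed limit or range.

ROBOT

A 6-joint arm with a two-finger parallel gripper is mounted at the origin on a cart in front of the work surface, level with it; the furniture and walls round the work are solid. World frame = base frame: x ahead of the robot, y to its left, z up, the work surface at z = 0. Lengths are in m, angles in rad, forces in N, time in s.
With the tool pointing down it reaches from about 0.35 to 0.85 m from the base axis. Payload 8.1 kg.
Tool frame: the origin (TCP) lies between the finger pads; the fingertips stand 14 mm ahead of it and the grasp point (between the pads) lies 5 mm behind it; z points along the fingers, y is the line along which they close (so a half turn about z gives the same grasp; the last joint's range is limited). The gripper opens to 93 mm and grips with 3 to 60 N. Pads are 15 mm wide; open, the fingers measure 128 mm over their backs; the gripper's body (75 mm by 188 mm) begins 65 mm behind the grasp point.
Start: joints at [-1.322, 0.13, 1.488, -0, 1.523, -0.085], TCP at [0.197, -0.567, 0.233] pointing down, gripper open.
Joint ranges: [-2.96, 2.96], [-0.89, 2.26], [0.02, 2.5], [-1.34, 4.48], [0, 2.73], [-2.66, 2.66]. Speed limits (rad/s): [2.39, 2.39, 2.79, 3.14, 3.14, 3.14].

INTERFACE

Orientations are given as a rotation vector (axis times angle).
In Python, from plant import robot gives the robot as it stands.
- The arm moves only by the tool arm_command, never from a script. Its argument "targets" is a list of rows, each an object of numbers: "x", "y", "z": the shift along the world's x, y, z in units of 500 mm (1.0 is 500 mm); "rx", "ry", "rz": the turn, a rotation vector about the world's x, y, z in units of 2 rad (1.0 is 2 rad); "claw": the closure in counts, from 0 (fully open) to 255 (shut). In form: [{"x": .., "y": .., "z": .., "rx": .., "ry": .., "rz": .., "claw": ..}, ...]. A call has 1 to 10 rows; each row is the pose to reach, as a shift and turn from the pose commanded when the call began; what a row does not reach only later rows make up. A row lasts 1/12 s, in which the tool goes at most 41.7 mm and 7.16 degrees, less where a joint would pass 70% of its speed; a pose out of reach is approached as far as the arm can. A call with a number of a shift or a turn outside -1 to 1 is refused whole. A call with a gripper value outside its range is refused whole. The fingers move at their own pace and stop on an object; "squeeze" is the grip in N (left out, the last holds). Time passes only in rows, so rows that repeat a pose let the fingers close. It gives the time, the measured TCP pose, the force, the opening and the grip force at its end, in the units of the state.
- robot.read_state(): the state, without advancing time (a new reading comes with each control period).
- robot.read_camera(name): name is "scene" or "top" or "wrist"; returns (picture, depth): 400x640x3 uint8, red, green, blue; 400x640 float32, m along the optical axis (not along the pixel's ray), 0 where there is no reading.
- robot.get_calibration(name): a dict with "intrinsics" (3x3 intrinsics, pixels), "origin" and "orientation" of the camera in the world. Camera axes: x right, y up, looking along -z (the intrinsics and any distortion apply to the point x, -y, -z); pixel columns grow to the right and rows downward; lengths in m; the calibration is good to about 2 mm. A picture is of the moment at which its call begins: read the wrist's pose just before it. get_calibration takes no time and is no camera call; for the wrist camera it gives the pose at the moment of the call.
- robot.close_job(): hands the job in; it is judged then, once.
The state is a dict: "t": time; "q": joint angles; "dq": joint speeds; "joint_torque": joint torques, N m; "tool_pos": TCP position; "orientation": TCP orientation; "force": force on the tool from outside, world axes, zero at the start; "wrist_torque": the same for the moment, N m; "opening": finger opening in m; "gripper_force": force on a finger pad.
Only numpy, scipy, OpenCV 4.12 (cv2) and the standard library are available. Lean on these libraries where they do the work, as an engineer would, in place of code of your own. Each camera call takes 0.05 s, during which the arm holds its last target. There are 200 camera calls.

## Working session

There is one attempt and no reset: what is moved stays moved. The work goes in short steps, Python scripts to look and compute and a tool call to move; the robot and the scene stay as the last step left them, time stands still between calls to the robot, and variables do not carry over. Pictures are saved under pics/ and viewed, at most 10 in all, crops included, and the job is handed in when it is done.

Besides the shell and the picture viewer there is one more tool, called after ">>>" as name([rows], argument=value, ...), one row to a line, values as JSON. arm_command: Moves the arm, as the interface text tells. Shifts and turns lie within -1 to 1; 1 stands for 500 mm of shift or 2 rad of turn. Its arguments: {"type":"object","properties":{"targets":{"type":"array","items":{"type":"object","properties":{"x":{"type":"number","minimum":-1,"maximum":1},"y":{"type":"number","minimum":-1,"maximum":1},"z":{"type":"number","minimum":-1,"maximum":1},"rx":{"type":"number","minimum":-1,"maximum":1},"ry":{"type":"number","minimum":-1,"maximum":1},"rz":{"type":"number","minimum":-1,"maximum":1},"claw":{"type":"number"}}}},"squeeze":{"type":"number"}},"required":["targets"]}

```bash
mkdir -p pics; ls; cat > h.py <<'E'
import numpy as np, cv2
from scipy.spatial.transform import Rotation as R
from plant import robot
def rot(o):
    o=np.array(o,float)
    return o if o.shape==(3,3) else (R.from_rotvec(o).as_matrix() if o.size==3 else R.from_quat(o).as_matrix())
def cloud(name):
    c=robot.get_calibration(name); im,d=robot.read_camera(name)
    K=np.array(c["intrinsics"]); v,u=np.mgrid[0:400,0:640]
    p=np.stack([(u-K[0,2])/K[0,0]*d,-(v-K[1,2])/K[1,1]*d,-d],-1)
    P=p@rot(c["orientation"]).T+np.array(c["origin"])
    P[d==0]=np.nan
    return im,P
def save(n,im): cv2.imwrite(f"pics/{n}.png",cv2.cvtColor(im,cv2.COLOR_RGB2BGR))
E
python3 - <<'E'
from h import *
print(robot.read_state()); print(robot.get_calibration("top"))
im,P=cloud("top"); save("top1",im); np.save("P.npy",P); np.save("im.npy",im)
im2,_=cloud("scene"); save("scene1",im2)
E
```

```text
pics
{'t': 0.0, 'q': array([-1.32241826e+00,  1.31181112e-01,  1.48922261e+00,  2.62209440e-05,
        1.52297692e+00, -8.53959857e-02]), 'dq': array([ 0.00111671,  0.00244111, -0.00050649, -0.0019073 ,  0.00216019,
       -0.00017507]), 'joint_torque': array([ 2.56606509e-04, -5.59838033e+01, -4.91753769e+01,  7.69857410e-02,
        3.55616072e-02, -1.46170992e-04]), 'tool_pos': array([ 0.19647232, -0.56637651,  0.23160661]), 'orientation': array([-3.09618634e+00, -5.21562391e-01,  1.87510605e-04]), 'force': array([ 0.69806441, -0.01008731, -0.41283578]), 'wrist_torque': array([ 0.00477167, -0.03644365,  0.0345597 ]), 'gripper_force': 0.0, 'opening': 0.09289270464682256}
{'intrinsics': array([[474.7164154 ,   0.        , 315.06041146],
       [  0.        , 474.7164154 , 190.83124142],
       [  0.        ,   0.        ,   1.        ]]), 'origin': array([0.46126888, 0.29277759, 0.93057451]), 'orientation': array([ 0.0660382 , -0.06096161, -1.58500468])}
```

View pics/top1.png

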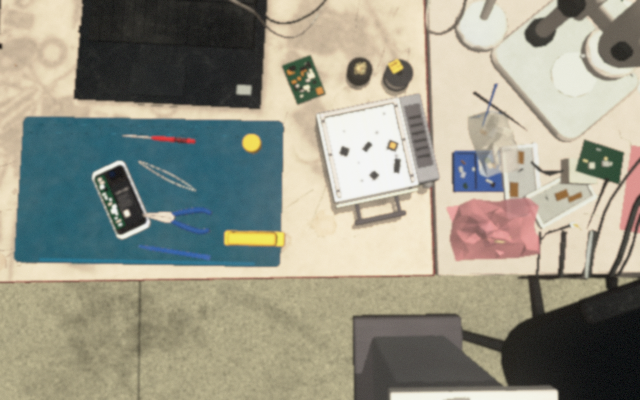

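View pics/scene1.png

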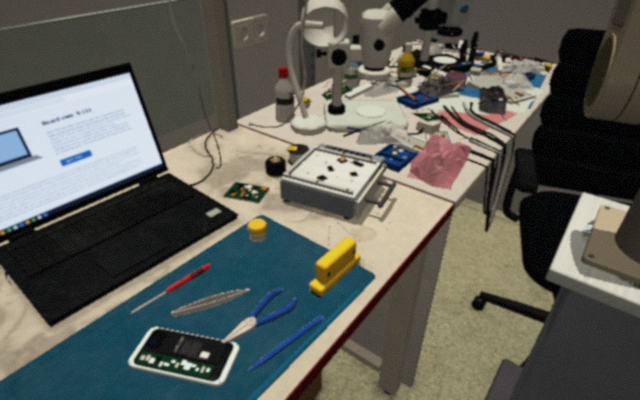

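The top view shows the plate centred near px (372,152), the drawer handle at (380,212), the scraper at (255,238), the jar at (252,143) and the console at (418,140). Image up is world +x and image left is world +y. Next I'll measure poses.

```bash
python3 - <<'E'
from h import *
P=np.load("P.npy"); im=np.load("im.npy"); hsv=cv2.cvtColor(im,cv2.COLOR_RGB2HSV)
def rect(m,n):
    pts=P[m&np.isfinite(P[...,2])]; r=cv2.minAreaRect(pts[:,:2].astype(np.float32)); print(n,len(pts),"c",np.round(r[0],4),"size",np.round(r[1],4),"ang",round(r[2],2),"z",np.round(np.percentile(pts[:,2],[5,50,95]),4)); return pts
box=lambda u0,u1,v0,v1:(lambda m:(m.__setitem__((slice(v0,v1),slice(u0,u1)),True),m)[1])(np.zeros((400,640),bool))
yel=(hsv[...,0]>18)&(hsv[...,0]<35)&(hsv[...,1]>120)
s=box(215,300,225,252)
rect(s&yel&(P[...,2]>.012),"scr"); rect(s&yel&(P[...,2]>.054),"scrtop")
rect(box(235,270,125,160)&yel,"jar")
a=box(310,445,85,210)
pl=a&(P[...,2]>.05)&(P[...,2]<.08); rect(pl,"plate all>50")
rect(a&(P[...,2]>.064)&(P[...,2]<.075),"rims")
rect(box(350,410,196,230)&(P[...,2]>.022)&(P[...,2]<.045),"handle")
rect(box(345,415,190,230)&(P[...,2]>.038)&(P[...,2]<.056),"front")
for u,v in [(372,152),(330,150),(380,212),(255,238)]: print((u,v),P[v,u].round(4))
gray=im.min(-1)
dk=(box(332,405,125,190)&((gray<110))).astype(np.uint8)
n,l,st,c=cv2.connectedComponentsWithStats(dk)
for i in range(1,n):
    if st[i,4]>8: print(st[i], P[l==i].mean(0).round(4))
big=lambda n,u0,u1,v0,v1:save(n,cv2.resize(im[v0:v1,u0:u1],None,fx=5,fy=5,interpolation=cv2.INTER_CUBIC))
big("plate",305,445,88,200+8)
E
```

```text
scr 829 c [0.4463 0.4123] size [0.1133 0.0268] ang 89.03 z [0.0203 0.0609 0.0642]
scrtop 629 c [0.4461 0.4118] size [0.0887 0.0238] ang 88.99 z [0.0576 0.0617 0.0645]
jar 262 c [0.628  0.4157] size [0.0337 0.0335] ang 37.63 z [0.0317 0.0355 0.0382]
plate all>50 9686 c [0.61   0.1756] size [0.182  0.2013] ang 11.01 z [0.0516 0.0598 0.0679]
rims 1307 c [0.6111 0.1983] size [0.1604 0.1521] ang 11.58 z [0.0645 0.0673 0.0701]
handle 452 c [0.4969 0.1753] size [0.0406 0.0995] ang 11.07 z [0.0331 0.0369 0.0404]
front 336 c [0.5007 0.1757] size [0.0612 0.1286] ang 0.43 z [0.0383 0.0489 0.0533]
(372, 152) [0.6021 0.1886 0.0602]
(330, 150) [0.6064 0.2664 0.0644]
(380, 212) [ 0.4931  0.1684 -0.0016]
(255, 238) [0.447  0.4053 0.0654]
[364 143   6   7  23] [0.6126 0.1982 0.0648]
[388 142   9   8  31] [0.6125 0.1523 0.0639]
[341 148   7   7  38] [nan nan nan]
[395 160   4  12  42] [0.5754 0.1447 0.065 ]
[371 172   6   6  24] [0.5592 0.1869 0.0645]
```

View pics/plate.png

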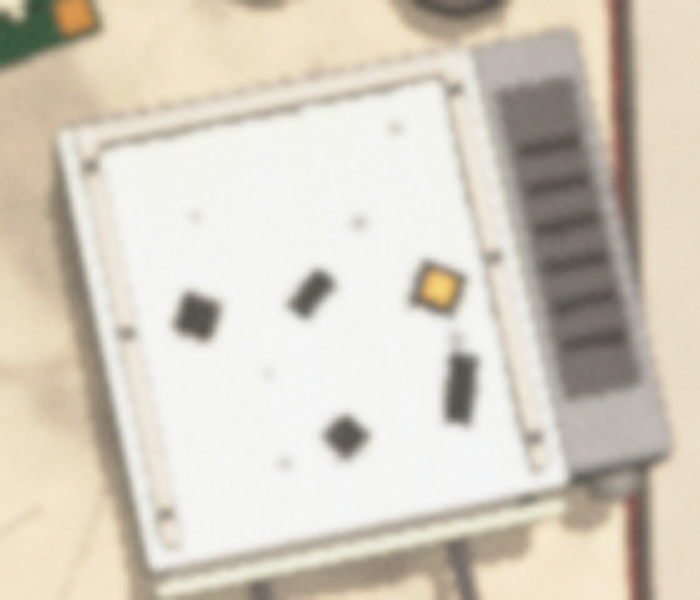

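Plan: the unit's yaw is about +11.3° and the scraper's yaw is about -1°. I'll grip the handle, pull the drawer out, then take the scraper. The black chair lies between the start pose and the plate, so first I'll check obstacle heights along that path.

```bash
python3 - <<'E'
from h import *
P=np.load("P.npy")
for u in range(340,640,40):
    print(u,[tuple(P[v,u].round(2)) for v in (150,190,220,250,290,330,370)])
m=np.isfinite(P[...,2])&(P[...,0]<.55)&(P[...,1]<.1); Q=P[m]
for y in np.arange(-.4,.1,.1):
    s=Q[(Q[:,1]>y)&(Q[:,1]<y+.1)]; 
    for x in np.arange(.0,.55,.1):
        t=s[(s[:,0]>x)&(s[:,0]<x+.1)]
        if len(t): print(round(y,1),round(x,1),"zmax",t[:,2].max().round(3))
st=robot.read_state(); M=rot(st["orientation"]); print(M.round(3))
th=np.deg2rad(11.3)
for n,ang in (("unit",11.3),("scr",-1)):
    a=np.deg2rad(ang); y=np.array([np.cos(a),np.sin(a),0]); z=np.array([0,0,-1]); T=np.stack([np.cross(y,z),y,z],1)
    print(n,(R.from_matrix(T@M.T).as_rotvec()/2).round(3))
E
```

```text
340 [(np.float64(0.61), np.float64(0.25), np.float64(0.06)), (np.float64(0.53), np.float64(0.25), np.float64(0.07)), (np.float64(0.48), np.float64(0.25), np.float64(-0.0)), (np.float64(0.42), np.float64(0.25), np.float64(-0.0)), (np.float64(0.25), np.float64(0.22), np.float64(-0.76)), (np.float64(0.11), np.float64(0.22), np.float64(-0.76)), (np.float64(-0.03), np.float64(0.22), np.float64(-0.77))]
380 [(np.float64(0.61), np.float64(0.17), np.float64(0.06)), (np.float64(0.53), np.float64(0.18), np.float64(0.06)), (np.float64(0.48), np.float64(0.17), np.float64(0.04)), (np.float64(0.42), np.float64(0.17), np.float64(0.0)), (np.float64(0.24), np.float64(0.07), np.float64(-0.77)), (np.float64(0.13), np.float64(0.09), np.float64(-0.66)), (np.float64(0.06), np.float64(0.12), np.float64(-0.47))]
420 [(np.float64(0.61), np.float64(0.1), np.float64(0.05)), (np.float64(0.54), np.float64(0.09), np.float64(-0.0)), (np.float64(0.48), np.float64(0.09), np.float64(0.0)), (np.float64(0.42), np.float64(0.09), np.float64(-0.0)), (np.float64(0.24), np.float64(-0.07), np.float64(-0.76)), (np.float64(0.1
[... 2115 characters left out ...]
.26))]
-0.4 0.0 zmax -0.25
-0.4 0.1 zmax -0.25
-0.4 0.2 zmax -0.08
-0.4 0.3 zmax 0.011
-0.4 0.4 zmax 0.014
-0.4 0.5 zmax 0.013
-0.3 0.0 zmax -0.249
-0.3 0.1 zmax -0.251
-0.3 0.2 zmax -0.08
-0.3 0.3 zmax 0.013
-0.3 0.4 zmax 0.052
-0.3 0.5 zmax 0.056
-0.2 0.0 zmax -0.256
-0.2 0.1 zmax 0.005
-0.2 0.2 zmax -0.292
-0.2 0.3 zmax 0.013
-0.2 0.4 zmax 0.064
-0.2 0.5 zmax 0.063
-0.1 0.1 zmax 0.005
-0.1 0.2 zmax -0.745
-0.1 0.3 zmax 0.014
-0.1 0.4 zmax 0.077
-0.1 0.5 zmax 0.075
-0.0 0.1 zmax 0.005
-0.0 0.2 zmax -0.748
-0.0 0.3 zmax 0.011
-0.0 0.4 zmax 0.051
-0.0 0.5 zmax 0.054
[[ 0.945  0.328 -0.   ]
 [ 0.328 -0.945  0.002]
 [ 0.    -0.002 -1.   ]]
unit [-0.001 -0.001  0.717]
scr [-0.001 -0.001  0.61 ]
```

>>> arm_command([
  {"x": 0.3,"y": 0.76,"rz": 0.37,"claw": 185},
  {"x": 0.3,"y": 0.76,"rz": 0.37,"claw": 185},
  {"x": 0.3,"y": 0.76,"rz": 0.37,"claw": 185},
  {"x": 0.3,"y": 0.76,"rz": 0.37,"claw": 185},
  {"x": 0.3,"y": 0.76,"rz": 0.37,"claw": 185},
  {"x": 0.3,"y": 0.76,"rz": 0.37,"claw": 185},
  {"x": 0.3,"y": 0.76,"rz": 0.37,"claw": 185},
  {"x": 0.3,"y": 0.76,"rz": 0.37,"claw": 185},
  {"x": 0.3,"y": 0.76,"rz": 0.37,"claw": 185},
  {"x": 0.3,"y": 0.76,"rz": 0.37,"claw": 185},
])

```text
schema error: expected keys x, y, z, rx, ry, rz, claw
```

>>> arm_command([
  {"x": 0.3,"y": 0.76,"z": 0,"rx": 0,"ry": 0,"rz": 0.37,"claw": 185},
  {"x": 0.3,"y": 0.76,"z": 0,"rx": 0,"ry": 0,"rz": 0.37,"claw": 185},
  {"x": 0.3,"y": 0.76,"z": 0,"rx": 0,"ry": 0,"rz": 0.37,"claw": 185},
  {"x": 0.3,"y": 0.76,"z": 0,"rx": 0,"ry": 0,"rz": 0.37,"claw": 185},
  {"x": 0.3,"y": 0.76,"z": 0,"rx": 0,"ry": 0,"rz": 0.37,"claw": 185},
  {"x": 0.3,"y": 0.76,"z": 0,"rx": 0,"ry": 0,"rz": 0.37,"claw": 185},
  {"x": 0.3,"y": 0.76,"z": 0,"rx": 0,"ry": 0,"rz": 0.37,"claw": 185},
  {"x": 0.3,"y": 0.76,"z": 0,"rx": 0,"ry": 0,"rz": 0.37,"claw": 185},
  {"x": 0.3,"y": 0.76,"z": 0,"rx": 0,"ry": 0,"rz": 0.37,"claw": 185},
  {"x": 0.3,"y": 0.76,"z": 0,"rx": 0,"ry": 0,"rz": 0.37,"claw": 185},
])

```text
t: 0.93
tool_pos: [0.3468, -0.1843, 0.2324]
orientation: [-2.699, -1.607, -0.001]
force: [1.1, -0.2, -0.2]
opening: 0.0311
gripper_force: 0.0
```

>>> arm_command([
  {"x": 0.262,"y": 0.712,"z": -0.06,"rx": 0,"ry": 0,"rz": 0.347,"claw": 185},
  {"x": 0.262,"y": 0.712,"z": -0.06,"rx": 0,"ry": 0,"rz": 0.347,"claw": 185},
  {"x": 0.262,"y": 0.712,"z": -0.06,"rx": 0,"ry": 0,"rz": 0.347,"claw": 185},
  {"x": 0.262,"y": 0.712,"z": -0.06,"rx": 0,"ry": 0,"rz": 0.347,"claw": 185},
  {"x": 0.262,"y": 0.712,"z": -0.06,"rx": 0,"ry": 0,"rz": 0.347,"claw": 185},
  {"x": 0.262,"y": 0.712,"z": -0.06,"rx": 0,"ry": 0,"rz": 0.347,"claw": 185},
  {"x": 0.262,"y": 0.712,"z": -0.06,"rx": 0,"ry": 0,"rz": 0.347,"claw": 185},
  {"x": 0.262,"y": 0.712,"z": -0.06,"rx": 0,"ry": 0,"rz": 0.347,"claw": 185},
  {"x": 0.262,"y": 0.712,"z": -0.06,"rx": 0,"ry": 0,"rz": 0.347,"claw": 185},
  {"x": 0.262,"y": 0.712,"z": -0.06,"rx": 0,"ry": 0,"rz": 0.347,"claw": 185},
])

```text
t: 1.77
tool_pos: [0.4777, 0.1744, 0.201]
orientation: [-1.986, -2.431, -0.0]
force: [-0.0, -0.2, 0.2]
opening: 0.0255
gripper_force: 0.0
```

```bash
python3 - <<'E'
from h import *
im,P=cloud("wrist"); save("w1",im); np.save("Pw.npy",P); np.save("imw.npy",im)
s=robot.read_state(); print(s["t"],s["tool_pos"],s["opening"],rot(s["orientation"])[:,1])
ok=np.isfinite(P[...,2])
Q=P[ok]; th=np.deg2rad(11.3); xu=np.array([np.cos(th),np.sin(th)]); yu=np.array([-xu[1],xu[0]])
c=np.array([.607,.197]); X=(Q[:,:2]-c)@xu; Y=(Q[:,:2]-c)@yu; Z=Q[:,2]
# profile along unit x near Y=+25: median height
for a in np.arange(-.16,-.06,.004):
    m=(abs(X-a)<.002)&(abs(Y-.0)<.03); print(round(a,3),m.sum(),np.round(np.percentile(Z[m],[20,50,80]),3) if m.sum() else "")
E
```

```text
1.8167 [0.47730931 0.17272775 0.20112094] 0.025335584699084174 [ 0.97980245  0.1999552  -0.00225545]
-0.16 1274 [0.293 0.295 0.301]
-0.156 1448 [0.208 0.294 0.3  ]
-0.152 1638 [0.212 0.294 0.299]
-0.148 1827 [0.211 0.294 0.299]
-0.144 2488 [0.222 0.277 0.297]
-0.14 872 [-0.001  0.298  0.301]
-0.136 880 [-0.001  0.298  0.301]
-0.132 851 [0.037 0.298 0.301]
-0.128 906 [0.038 0.298 0.301]
-0.124 875 [0.037 0.298 0.301]
-0.12 1189 [0.203 0.295 0.3  ]
-0.116 2705 [0.229 0.28  0.297]
-0.112 1734 [0.212 0.294 0.299]
-0.108 1491 [0.209 0.294 0.3  ]
-0.104 1353 [0.216 0.295 0.3  ]
-0.1 1230 [0.294 0.296 0.3  ]
-0.096 1213 [0.294 0.296 0.3  ]
-0.092 1609 [0.041 0.294 0.3  ]
-0.088 319 [0.05  0.295 0.303]
-0.084 320 [0.057 0.287 0.304]
-0.08 657 [0.01  0.059 0.288]
-0.076 547 [0.058 0.059 0.299]
-0.072 383 [0.059 0.059 0.288]
-0.068 332 [0.059 0.059 0.061]
-0.064 338 [0.059 0.059 0.286]
```

View pics/w1.png

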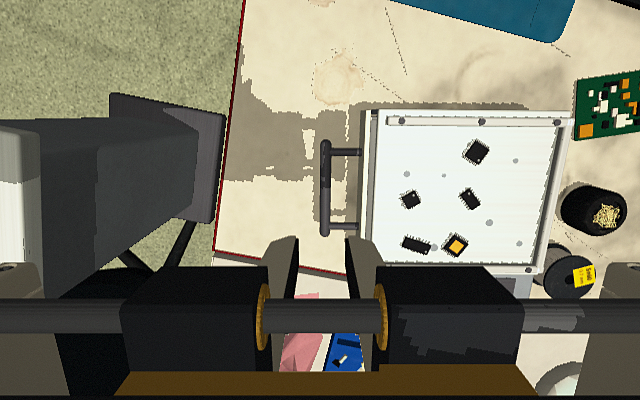

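The wrist image is aligned with the unit. It shows the handle bar at px (325,188), the plate front edge at u≈370 and the five chips at (476,152), (410,199), (469,198), (416,244) and (455,244). I'll refine the unit pose from it.

```bash
python3 - <<'E'
from h import *
P=np.load("Pw.npy"); Z=P[...,2]
th=np.deg2rad(11.3); xu=np.array([np.cos(th),np.sin(th)]); yu=np.array([-xu[1],xu[0]]); c=np.array([.607,.197])
X=(P[...,:2]-c)@xu; Y=(P[...,:2]-c)@yu
# left rim outer top: pixels v100-130
m=np.zeros(Z.shape,bool); m[105:275,360:580]=1
rim=m&(Z>.064)&(Z<.075)
for lo,hi,n in((.04,.09,"left"),(-.09,-.05,"right")):
    s=rim&(Y>lo)&(Y<hi)&(X<.07); f=np.polyfit(X[s],Y[s],1); print(n,"slope deg",np.rad2deg(f[0]).round(2),"Y range",np.percentile(Y[s],[2,50,98]).round(4),"X",np.percentile(X[s],[1,99]).round(4),s.sum())
s=rim&(X>.07)&(abs(Y)<.05); print("back X",np.percentile(X[s],[2,50,98]).round(4),"slope",np.rad2deg(np.polyfit(Y[s],X[s],1)[0]).round(2))
top=m&(abs(Z-.06)<.003)&(abs(Y)<.05); print("plate front X",np.percentile(X[top],[.2,1]).round(4), "z",np.median(Z[top]))
h=np.zeros(Z.shape,bool); h[135:240,315:340]=1; h&=(Z>.028)&(Z<.045)
print("handle X",np.percentile(X[h],[2,50,98]).round(4),"Y",np.percentile(Y[h],[1,99]).round(4),"ztop",np.percentile(Z[h],95).round(4),"slope",np.rad2deg(np.polyfit(Y[h],X[h],1)[0]).round(2))
f=np.zeros(Z.shape,bool); f[115:250,355:372]=1; f&=(Z>.035)&(Z<.056)&(abs(Y)<.05)
print("panel X",np.percentile(X[f],[1,5,50,95]).round(4),f.sum())
E
```

```text
left slope deg -0.39 Y range [0.0668 0.0708 0.0748] X [-0.0743  0.068 ] 1692
right slope deg -2.21 Y range [-0.0709 -0.0642 -0.0624] X [-0.0669  0.0692] 595
back X [0.0741 0.0772 0.0822] slope 0.4
plate front X [-0.0829 -0.0817] z 0.05906270663349247
handle X [-0.1329 -0.1271 -0.1149] Y [-0.0442  0.0512] ztop 0.0381 slope -0.33
panel X [-0.0982 -0.0946 -0.0916 -0.0883] 706
```

>>> arm_command([
  {"x": 0.008,"y": 0.004,"z": -0.2,"rx": 0,"ry": 0,"rz": -0.005,"claw": 185},
  {"x": 0.008,"y": 0.004,"z": -0.2,"rx": 0,"ry": 0,"rz": -0.005,"claw": 185},
  {"x": 0.008,"y": 0.004,"z": -0.2,"rx": 0,"ry": 0,"rz": -0.005,"claw": 185},
  {"x": 0.008,"y": 0.004,"z": -0.25,"rx": 0,"ry": 0,"rz": -0.005,"claw": 185},
  {"x": 0.008,"y": 0.004,"z": -0.3,"rx": 0,"ry": 0,"rz": -0.005,"claw": 185},
  {"x": 0.008,"y": 0.004,"z": -0.346,"rx": 0,"ry": 0,"rz": -0.005,"claw": 185},
  {"x": 0.008,"y": 0.004,"z": -0.346,"rx": 0,"ry": 0,"rz": -0.005,"claw": 185},
  {"x": 0.008,"y": 0.004,"z": -0.346,"rx": 0,"ry": 0,"rz": -0.005,"claw": 255},
  {"x": 0.008,"y": 0.004,"z": -0.346,"rx": 0,"ry": 0,"rz": -0.005,"claw": 255},
  {"x": 0.008,"y": 0.004,"z": -0.346,"rx": 0,"ry": 0,"rz": -0.005,"claw": 255},
], squeeze=15)

```text
t: 2.65
tool_pos: [0.4829, 0.1711, 0.0317]
orientation: [2.004, 2.418, 0.003]
force: [0.8, -0.5, -1.4]
opening: 0.0107
gripper_force: 15.1
```

>>> arm_command([
  {"x": -0.02,"y": -0.004,"z": 0,"rx": 0,"ry": 0,"rz": 0,"claw": 255},
  {"x": -0.05,"y": -0.01,"z": 0,"rx": 0,"ry": 0,"rz": 0,"claw": 255},
  {"x": -0.08,"y": -0.0155,"z": 0,"rx": 0,"ry": 0,"rz": 0,"claw": 255},
  {"x": -0.11,"y": -0.0215,"z": 0,"rx": 0,"ry": 0,"rz": 0,"claw": 255},
  {"x": -0.135,"y": -0.026,"z": 0,"rx": 0,"ry": 0,"rz": 0,"claw": 255},
  {"x": -0.147,"y": -0.0285,"z": 0,"rx": 0,"ry": 0,"rz": 0,"claw": 255},
  {"x": -0.147,"y": -0.0285,"z": 0,"rx": 0,"ry": 0,"rz": 0,"claw": 255},
  {"x": -0.147,"y": -0.0285,"z": 0,"rx": 0,"ry": 0,"rz": 0,"claw": 255},
])

```text
t: 3.32
tool_pos: [0.4096, 0.1569, 0.0317]
orientation: [2.003, 2.417, 0.004]
force: [-1.3, -3.1, 5.2]
opening: 0.0107
gripper_force: 15.0
```

>>> arm_command([
  {"x": 0,"y": 0,"z": 0,"rx": 0,"ry": 0,"rz": 0,"claw": 185},
  {"x": 0,"y": 0,"z": 0,"rx": 0,"ry": 0,"rz": 0,"claw": 185},
  {"x": 0,"y": 0,"z": 0,"rx": 0,"ry": 0,"rz": 0,"claw": 185},
  {"x": 0,"y": 0,"z": 0.08,"rx": 0,"ry": 0,"rz": 0,"claw": 185},
  {"x": 0,"y": 0,"z": 0.16,"rx": 0,"ry": 0,"rz": 0,"claw": 110},
  {"x": 0,"y": 0,"z": 0.24,"rx": 0,"ry": 0,"rz": 0,"claw": 110},
  {"x": 0.02,"y": 0.1,"z": 0.3,"rx": 0,"ry": 0,"rz": -0.05,"claw": 110},
  {"x": 0.04,"y": 0.18,"z": 0.3,"rx": 0,"ry": 0,"rz": -0.104,"claw": 110},
  {"x": 0.06,"y": 0.26,"z": 0.3,"rx": 0,"ry": 0,"rz": -0.104,"claw": 110},
  {"x": 0.073,"y": 0.34,"z": 0.3,"rx": 0,"ry": 0,"rz": -0.104,"claw": 110},
])

```text
t: 4.15
tool_pos: [0.4435, 0.3158, 0.1812]
orientation: [2.246, 2.196, 0.005]
force: [0.7, -0.3, 0.2]
opening: 0.0528
gripper_force: 0.0
```

```bash
python3 - <<'E'
from h import *
im,P=cloud("wrist"); save("w2",im)
s=robot.read_state(); y=rot(s["orientation"])[:,1]; print(s["t"],s["tool_pos"],s["opening"],np.rad2deg(np.arctan2(y[1],y[0])))
hsv=cv2.cvtColor(im,cv2.COLOR_RGB2HSV)
yel=(hsv[...,0]>18)&(hsv[...,0]<35)&(hsv[...,1]>120)&(P[...,2]<.08)&(abs(P[...,0]-.446)<.06)&(abs(P[...,1]-.412)<.1)
for lo in (.015,.054):
    p=P[yel&(P[...,2]>lo)]; r=cv2.minAreaRect(p[:,:2].astype(np.float32)); print(lo,len(p),np.round(r[0],4),np.round(r[1],4),round(r[2],2),np.percentile(p[:,2],95).round(4),p.min(0).round(4),p.max(0).round(4))
E
```

```text
4.2 [0.44287422 0.32169855 0.17920017] 0.05277248559702215 -1.1270533103897953
0.015 4093 [0.4457 0.4141] [0.1146 0.0279] 87.73 0.0623 [0.4301 0.3568 0.0162] [0.4617 0.4713 0.0641]
0.054 3506 [0.4456 0.4141] [0.0896 0.024 ] 87.64 0.0624 [0.4323 0.3692 0.054 ] [0.4589 0.4588 0.0641]
```

View pics/w2.png

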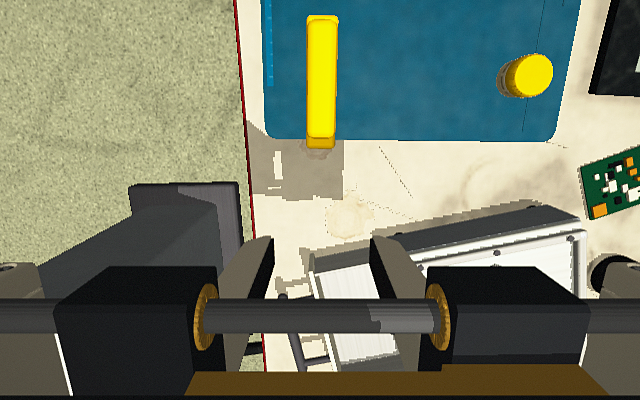

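The scraper is standing at px (322,80), centre (0.4457, 0.4141), yaw -2.3°. The jar at (528,75) is clear of it.

>>> arm_command([
  {"x": 0.006,"y": 0.08,"z": 0,"rx": 0,"ry": 0,"rz": -0.0105,"claw": 110},
  {"x": 0.006,"y": 0.15,"z": 0,"rx": 0,"ry": 0,"rz": -0.0105,"claw": 110},
  {"x": 0.006,"y": 0.185,"z": -0.03,"rx": 0,"ry": 0,"rz": -0.0105,"claw": 110},
  {"x": 0.006,"y": 0.185,"z": -0.1,"rx": 0,"ry": 0,"rz": -0.0105,"claw": 110},
  {"x": 0.006,"y": 0.185,"z": -0.17,"rx": 0,"ry": 0,"rz": -0.0105,"claw": 110},
  {"x": 0.006,"y": 0.185,"z": -0.23,"rx": 0,"ry": 0,"rz": -0.0105,"claw": 110},
  {"x": 0.006,"y": 0.185,"z": -0.274,"rx": 0,"ry": 0,"rz": -0.0105,"claw": 110},
  {"x": 0.006,"y": 0.185,"z": -0.274,"rx": 0,"ry": 0,"rz": -0.0105,"claw": 110},
  {"x": 0.006,"y": 0.185,"z": -0.274,"rx": 0,"ry": 0,"rz": -0.0105,"claw": 110},
])

```text
t: 4.95
tool_pos: [0.444, 0.4052, 0.041]
orientation: [-2.267, -2.174, 0.006]
force: [0.8, -0.0, 0.6]
opening: 0.0531
gripper_force: 0.0
```

>>> arm_command([
  {"x": 0,"y": 0,"z": 0,"rx": 0,"ry": 0,"rz": 0,"claw": 255},
  {"x": 0,"y": 0,"z": 0,"rx": 0,"ry": 0,"rz": 0,"claw": 255},
  {"x": 0,"y": 0,"z": 0,"rx": 0,"ry": 0,"rz": 0,"claw": 255},
  {"x": 0,"y": 0,"z": 0,"rx": 0,"ry": 0,"rz": 0,"claw": 255},
  {"x": 0,"y": 0,"z": 0,"rx": 0,"ry": 0,"rz": 0,"claw": 255},
], squeeze=25)

```text
t: 5.37
tool_pos: [0.4458, 0.4065, 0.0438]
orientation: [2.268, 2.174, 0.003]
force: [-1.4, -0.2, 0.8]
opening: 0.0242
gripper_force: 0.5
```

>>> arm_command([
  {"x": 0,"y": 0,"z": 0,"rx": 0,"ry": 0,"rz": 0,"claw": 255},
  {"x": 0,"y": 0,"z": 0,"rx": 0,"ry": 0,"rz": 0,"claw": 255},
  {"x": 0,"y": 0,"z": 0,"rx": 0,"ry": 0,"rz": 0,"claw": 255},
])

```text
t: 5.62
tool_pos: [0.4458, 0.4065, 0.0437]
orientation: [2.267, 2.174, 0.003]
force: [-0.8, -1.4, 6.3]
opening: 0.024
gripper_force: 25.0
```

```bash
python3 - <<'E'
from h import *
im,P=cloud("wrist"); save("w3",im)
s=robot.read_state(); y=rot(s["orientation"])[:,1]; print(s["t"],s["tool_pos"],s["opening"],s["gripper_force"],s["force"],np.rad2deg(np.arctan2(y[1],y[0])))
hsv=cv2.cvtColor(im,cv2.COLOR_RGB2HSV)
yel=(hsv[...,0]>18)&(hsv[...,0]<35)&(hsv[...,1]>120)&(P[...,2]<.08)&(abs(P[...,0]-.446)<.06)&(abs(P[...,1]-.412)<.1)
p=P[yel]; print(len(p),p.min(0),p.max(0))
E
```

```text
5.6667 [0.44581099 0.40647232 0.04371885] 0.024086030442191337 24.997074007987976 [-0.72799857 -1.13504066  6.56395117] -2.4104645295318017
9166 [ 0.42737866  0.32112215 -0.00235732] [0.46201913 0.47196085 0.06360207]
```

>>> arm_command([
  {"x": 0,"y": 0,"z": 0.05,"rx": 0,"ry": 0,"rz": 0,"claw": 255},
  {"x": 0,"y": 0,"z": 0.12,"rx": 0,"ry": 0,"rz": 0,"claw": 255},
  {"x": 0,"y": 0,"z": 0.2,"rx": 0,"ry": 0,"rz": 0,"claw": 255},
  {"x": 0.04,"y": -0.04,"z": 0.26,"rx": 0,"ry": 0,"rz": 0,"claw": 255},
  {"x": 0.09,"y": -0.09,"z": 0.28,"rx": 0,"ry": 0,"rz": 0.03,"claw": 255},
  {"x": 0.14,"y": -0.14,"z": 0.28,"rx": 0,"ry": 0,"rz": 0.06,"claw": 255},
  {"x": 0.19,"y": -0.19,"z": 0.28,"rx": 0,"ry": 0,"rz": 0.09,"claw": 255},
  {"x": 0.24,"y": -0.24,"z": 0.28,"rx": 0,"ry": 0,"rz": 0.1166,"claw": 255},
  {"x": 0.29,"y": -0.29,"z": 0.28,"rx": 0,"ry": 0,"rz": 0.1166,"claw": 255},
  {"x": 0.34,"y": -0.34,"z": 0.28,"rx": 0,"ry": 0,"rz": 0.1166,"claw": 255},
])

```text
t: 6.5
tool_pos: [0.6158, 0.2345, 0.182]
orientation: [-1.998, -2.423, 0.001]
force: [0.1, 1.0, -1.0]
opening: 0.0239
gripper_force: 25.0
```

>>> arm_command([
  {"x": 0.04,"y": -0.04,"z": 0,"rx": 0,"ry": 0,"rz": 0,"claw": 255},
  {"x": 0.079,"y": -0.072,"z": 0,"rx": 0,"ry": 0,"rz": 0,"claw": 255},
  {"x": 0.079,"y": -0.072,"z": 0,"rx": 0,"ry": 0,"rz": 0,"claw": 255},
  {"x": 0.079,"y": -0.072,"z": -0.05,"rx": 0,"ry": 0,"rz": 0,"claw": 255},
  {"x": 0.079,"y": -0.072,"z": -0.08,"rx": 0,"ry": 0,"rz": 0,"claw": 255},
  {"x": 0.079,"y": -0.072,"z": -0.08,"rx": 0,"ry": 0,"rz": 0,"claw": 255},
  {"x": 0.079,"y": -0.072,"z": -0.08,"rx": 0,"ry": 0,"rz": 0,"claw": 255},
])

```text
t: 7.08
tool_pos: [0.6531, 0.2001, 0.1408]
orientation: [-1.997, -2.422, 0.005]
force: [0.5, 0.3, -1.2]
opening: 0.0236
gripper_force: 25.0
```

```bash
python3 - <<'E'
from h import *
im,P=cloud("wrist"); save("w4",im); np.save("P4.npy",P)
s=robot.read_state(); y=rot(s["orientation"])[:,1]; print(s["t"],s["tool_pos"],s["opening"],s["gripper_force"],s["force"],np.rad2deg(np.arctan2(y[1],y[0])))
th=np.deg2rad(10.95); xu=np.array([np.cos(th),np.sin(th)]); yu=np.array([-xu[1],xu[0]]); c=np.array([.6047,.1984])
X=(P[...,:2]-c)@xu; Y=(P[...,:2]-c)@yu; Z=P[...,2]
hsv=cv2.cvtColor(im,cv2.COLOR_RGB2HSV)
yel=(hsv[...,0]>18)&(hsv[...,0]<35)&(hsv[...,1]>120)&(Z>.08)&(Z<.17)&(abs(X-.05)<.04)&(abs(Y)<.1)
print("scr Y",Y[yel].min(),Y[yel].max(),"X at foot end",np.percentile(X[yel&(Y>.05)],[2,98]),"topz",np.percentile(Z[yel],98))
rim=(Z>.064)&(Z<.075)&(Y>.05)&(Y<.09)&(abs(X)<.09); print("left rim Y",np.percentile(Y[rim],[2,50,98]),"slope",np.rad2deg(np.polyfit(X[rim],Y[rim],1)[0]))
rim=(Z>.064)&(Z<.075)&(abs(Y)<.06)&(X>.06)&(X<.1); print("back",rim.sum(),np.percentile(X[rim],[2,50,98]) if rim.sum() else "")
t=(abs(Z-.06)<.003)&(abs(Y)<.06)&(X<-.05)&(X>-.1); print("front",t.sum(),np.percentile(X[t],[.5,2]) if t.sum() else "")
E
```

```text
7.1333 [0.65414927 0.20036452 0.14252394] 0.024030569430209914 24.99440163373947 [ 0.08886131 -0.02926739 -1.16942388] 10.980827325774344
scr Y -0.04362087561930967 0.05767529423218517 X at foot end [0.03484265 0.0605538 ] topz 0.15944871847844005
left rim Y [0.05378681 0.06870994 0.07257199] slope -1.6115237949145593
back 1330 [0.07690253 0.08052556 0.08457545]
front 5695 [-0.0804471  -0.07978729]
```

View pics/w4.png

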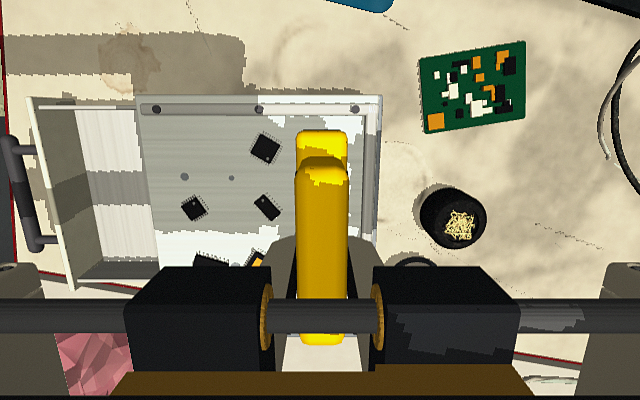

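The image shows the scraper behind all the chips: foot end at px (322,140), chips at u<280 and the drawer open on the left. It is centred to under 1 mm, so I'll lower it.

>>> arm_command([
  {"x": 0,"y": 0,"z": -0.03,"rx": 0,"ry": 0,"rz": 0,"claw": 255},
  {"x": 0,"y": 0,"z": -0.06,"rx": 0,"ry": 0,"rz": 0,"claw": 255},
  {"x": 0,"y": 0,"z": -0.078,"rx": 0,"ry": 0,"rz": 0,"claw": 255},
  {"x": 0,"y": 0,"z": -0.078,"rx": 0,"ry": 0,"rz": 0,"claw": 255},
  {"x": 0,"y": 0,"z": -0.078,"rx": 0,"ry": 0,"rz": 0,"claw": 255},
  {"x": 0,"y": 0,"z": -0.078,"rx": 0,"ry": 0,"rz": 0,"claw": 255},
])

```text
t: 7.63
tool_pos: [0.6543, 0.2, 0.103]
orientation: [-1.999, -2.423, 0.001]
force: [0.7, 0.8, -1.4]
opening: 0.0239
gripper_force: 25.0
```

>>> arm_command([
  {"x": 0,"y": 0,"z": -0.003,"rx": 0,"ry": 0,"rz": 0,"claw": 255},
  {"x": 0,"y": 0,"z": -0.003,"rx": 0,"ry": 0,"rz": 0,"claw": 255},
  {"x": 0,"y": 0,"z": -0.003,"rx": 0,"ry": 0,"rz": 0,"claw": 255},
])

```text
t: 7.88
tool_pos: [0.6546, 0.2, 0.102]
orientation: [-1.999, -2.423, 0.0]
force: [0.9, 0.1, -1.8]
opening: 0.024
gripper_force: 25.0
```

>>> arm_command([
  {"x": -0.007,"y": -0.0014,"z": -0.002,"rx": 0,"ry": 0,"rz": 0,"claw": 255},
  {"x": -0.02,"y": -0.0039,"z": -0.002,"rx": 0,"ry": 0,"rz": 0,"claw": 255},
  {"x": -0.033,"y": -0.0064,"z": -0.002,"rx": 0,"ry": 0,"rz": 0,"claw": 255},
  {"x": -0.046,"y": -0.0089,"z": -0.002,"rx": 0,"ry": 0,"rz": 0,"claw": 255},
  {"x": -0.059,"y": -0.0114,"z": -0.002,"rx": 0,"ry": 0,"rz": 0,"claw": 255},
  {"x": -0.072,"y": -0.0139,"z": -0.002,"rx": 0,"ry": 0,"rz": 0,"claw": 255},
  {"x": -0.085,"y": -0.0164,"z": -0.002,"rx": 0,"ry": 0,"rz": 0,"claw": 255},
  {"x": -0.098,"y": -0.019,"z": -0.002,"rx": 0,"ry": 0,"rz": 0,"claw": 255},
  {"x": -0.111,"y": -0.0215,"z": -0.002,"rx": 0,"ry": 0,"rz": 0,"claw": 255},
  {"x": -0.124,"y": -0.024,"z": -0.002,"rx": 0,"ry": 0,"rz": 0,"claw": 255},
])

```text
t: 8.72
tool_pos: [0.592, 0.1879, 0.1011]
orientation: [1.999, 2.423, 0.0]
force: [0.0, -0.8, -0.6]
opening: 0.0237
gripper_force: 25.0
```

```bash
python3 - <<'E'
from h import *
s=robot.read_state(); y=rot(s["orientation"])[:,1]; d=np.array(s["tool_pos"][:2])-[.6047,.1984]
th=np.deg2rad(10.95); xu=np.array([np.cos(th),np.sin(th)]); yu=np.array([-xu[1],xu[0]])
print(s["tool_pos"],s["force"],"X",d@xu,"scrY",d@yu+.0077,np.rad2deg(np.arctan2(y[1],y[0])))
im,P=cloud("wrist"); save("w5",im)
E
```

```text
[0.59203999 0.18787481 0.10109923] [ 0.03098897 -0.78804151 -0.58923618] X -0.014428801139153326 scrY -0.00022875862045454443 10.951541545100417
```

View pics/w5.png

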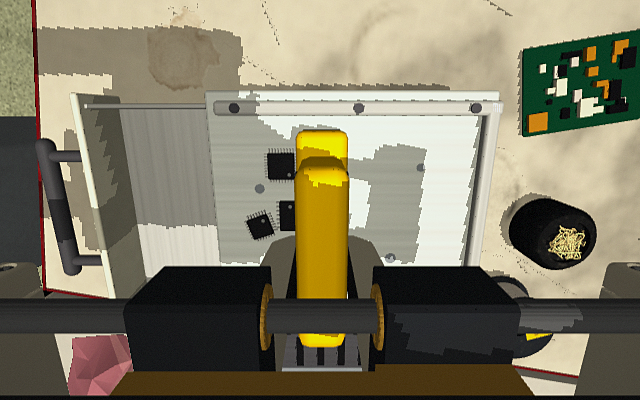

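The chips are lined up flush against the sole at px (281,165), (287,215) and (260,225), with none behind it. I'll carry on over the edge.

>>> arm_command([
  {"x": -0.015,"y": -0.0029,"z": 0,"rx": 0,"ry": 0,"rz": 0,"claw": 255},
  {"x": -0.03,"y": -0.0058,"z": 0,"rx": 0,"ry": 0,"rz": 0,"claw": 255},
  {"x": -0.045,"y": -0.0087,"z": 0,"rx": 0,"ry": 0,"rz": 0,"claw": 255},
  {"x": -0.06,"y": -0.0116,"z": 0,"rx": 0,"ry": 0,"rz": 0,"claw": 255},
  {"x": -0.075,"y": -0.0145,"z": 0,"rx": 0,"ry": 0,"rz": 0,"claw": 255},
  {"x": -0.09,"y": -0.0174,"z": 0,"rx": 0,"ry": 0,"rz": 0,"claw": 255},
  {"x": -0.105,"y": -0.0203,"z": 0,"rx": 0,"ry": 0,"rz": 0,"claw": 255},
  {"x": -0.12,"y": -0.0232,"z": 0,"rx": 0,"ry": 0,"rz": 0,"claw": 255},
  {"x": -0.132,"y": -0.0256,"z": 0,"rx": 0,"ry": 0,"rz": 0,"claw": 255},
  {"x": -0.144,"y": -0.0279,"z": 0,"rx": 0,"ry": 0,"rz": 0,"claw": 255},
])

```text
t: 9.6
tool_pos: [0.5199, 0.1739, 0.101]
orientation: [-1.999, -2.423, 0.0]
force: [-0.0, 0.7, -2.5]
opening: 0.0238
gripper_force: 25.0
```

>>> arm_command([
  {"x": -0.005,"y": -0.001,"z": 0,"rx": 0,"ry": 0,"rz": 0,"claw": 255},
  {"x": -0.005,"y": -0.001,"z": 0,"rx": 0,"ry": 0,"rz": 0,"claw": 255},
  {"x": -0.005,"y": -0.001,"z": 0,"rx": 0,"ry": 0,"rz": 0,"claw": 255},
  {"x": -0.005,"y": -0.001,"z": 0.1,"rx": 0,"ry": 0,"rz": 0,"claw": 255},
  {"x": -0.005,"y": -0.001,"z": 0.18,"rx": 0,"ry": 0,"rz": 0,"claw": 255},
  {"x": -0.005,"y": 0.06,"z": 0.2,"rx": 0,"ry": 0,"rz": 0,"claw": 255},
  {"x": -0.01,"y": 0.14,"z": 0.2,"rx": 0,"ry": 0,"rz": -0.05,"claw": 255},
  {"x": -0.03,"y": 0.22,"z": 0.2,"rx": 0,"ry": 0,"rz": -0.1,"claw": 255},
  {"x": -0.05,"y": 0.3,"z": 0.2,"rx": 0,"ry": 0,"rz": -0.1166,"claw": 255},
  {"x": -0.07,"y": 0.38,"z": 0.2,"rx": 0,"ry": 0,"rz": -0.1166,"claw": 255},
])

```text
t: 10.43
tool_pos: [0.4856, 0.3659, 0.2013]
orientation: [2.271, 2.17, 0.001]
force: [0.4, -0.6, -2.2]
opening: 0.024
gripper_force: 25.0
```

```bash
python3 - <<'E'
from h import *
s=robot.read_state(); print(s["t"],s["tool_pos"],s["force"],s["opening"])
im,P=cloud("top"); save("t2",cv2.resize(im[60:270,200:460],None,fx=2.5,fy=2.5,interpolation=cv2.INTER_CUBIC))
E
```

```text
10.4333 [0.48555496 0.36591474 0.20131   ] [ 0.364233   -0.57930242 -2.15424648] 0.023957913301025115
```

View pics/t2.png

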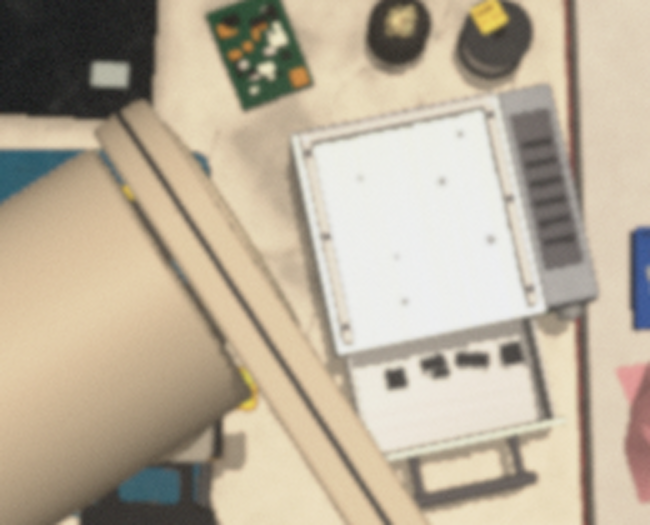

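The plate is empty. The drawer holds the chips at px (396,378), an overlapping pair at (434,365), (471,360) and (511,353), so all five are in. Now I'll return the scraper to its old spot.

>>> arm_command([
  {"x": -0.04,"y": 0.04,"z": 0,"rx": 0,"ry": 0,"rz": 0,"claw": 255},
  {"x": -0.08,"y": 0.08,"z": -0.06,"rx": 0,"ry": 0,"rz": 0,"claw": 255},
  {"x": -0.08,"y": 0.08,"z": -0.13,"rx": 0,"ry": 0,"rz": 0,"claw": 255},
  {"x": -0.08,"y": 0.08,"z": -0.2,"rx": 0,"ry": 0,"rz": 0,"claw": 255},
  {"x": -0.08,"y": 0.08,"z": -0.26,"rx": 0,"ry": 0,"rz": 0,"claw": 255},
  {"x": -0.08,"y": 0.08,"z": -0.3,"rx": 0,"ry": 0,"rz": 0,"claw": 255},
  {"x": -0.08,"y": 0.08,"z": -0.3,"rx": 0,"ry": 0,"rz": 0,"claw": 255},
  {"x": -0.08,"y": 0.08,"z": -0.3,"rx": 0,"ry": 0,"rz": 0,"claw": 255},
  {"x": -0.08,"y": 0.08,"z": -0.3,"rx": 0,"ry": 0,"rz": 0,"claw": 255},
])

```text
t: 11.23
tool_pos: [0.4468, 0.4048, 0.0528]
orientation: [2.268, 2.174, 0.004]
force: [1.2, -0.2, -0.7]
opening: 0.0238
gripper_force: 25.0
```

>>> arm_command([
  {"x": 0,"y": 0,"z": -0.01,"rx": 0,"ry": 0,"rz": 0,"claw": 255},
  {"x": 0,"y": 0,"z": -0.016,"rx": 0,"ry": 0,"rz": 0,"claw": 255},
  {"x": 0,"y": 0,"z": -0.019,"rx": 0,"ry": 0,"rz": 0,"claw": 255},
  {"x": 0,"y": 0,"z": -0.019,"rx": 0,"ry": 0,"rz": 0,"claw": 255},
  {"x": 0,"y": 0,"z": -0.019,"rx": 0,"ry": 0,"rz": 0,"claw": 255},
])

```text
t: 11.65
tool_pos: [0.4465, 0.4046, 0.0426]
orientation: [2.267, 2.174, 0.003]
force: [1.5, -0.3, 2.6]
opening: 0.0238
gripper_force: 25.0
```

>>> arm_command([
  {"x": 0,"y": 0,"z": 0,"rx": 0,"ry": 0,"rz": 0,"claw": 100},
  {"x": 0,"y": 0,"z": 0,"rx": 0,"ry": 0,"rz": 0,"claw": 100},
  {"x": 0,"y": 0,"z": 0,"rx": 0,"ry": 0,"rz": 0,"claw": 100},
  {"x": 0,"y": 0,"z": 0,"rx": 0,"ry": 0,"rz": 0,"claw": 100},
  {"x": 0,"y": 0,"z": 0.06,"rx": 0,"ry": 0,"rz": 0,"claw": 100},
  {"x": 0,"y": 0,"z": 0.13,"rx": 0,"ry": 0,"rz": 0,"claw": 100},
  {"x": 0,"y": 0,"z": 0.2,"rx": 0,"ry": 0,"rz": 0,"claw": 100},
  {"x": -0.02,"y": -0.06,"z": 0.26,"rx": 0,"ry": 0,"rz": 0.04,"claw": 200},
  {"x": -0.04,"y": -0.13,"z": 0.26,"rx": 0,"ry": 0,"rz": 0.08,"claw": 255},
  {"x": -0.07,"y": -0.2,"z": 0.26,"rx": 0,"ry": 0,"rz": 0.1166,"claw": 255},
])

```text
t: 12.48
tool_pos: [0.4121, 0.3042, 0.1744]
orientation: [1.992, 2.427, 0.008]
force: [0.2, 0.1, 1.4]
opening: 0.0409
gripper_force: 0.0
```

>>> arm_command([
  {"x": -0.03,"y": -0.07,"z": 0,"rx": 0,"ry": 0,"rz": 0,"claw": 255},
  {"x": -0.06,"y": -0.14,"z": 0,"rx": 0,"ry": 0,"rz": 0,"claw": 255},
  {"x": -0.08,"y": -0.21,"z": 0,"rx": 0,"ry": 0,"rz": 0,"claw": 255},
  {"x": -0.095,"y": -0.28,"z": 0,"rx": 0,"ry": 0,"rz": 0,"claw": 255},
  {"x": -0.095,"y": -0.305,"z": 0,"rx": 0,"ry": 0,"rz": 0,"claw": 255},
  {"x": -0.095,"y": -0.305,"z": 0,"rx": 0,"ry": 0,"rz": 0,"claw": 255},
  {"x": -0.095,"y": -0.305,"z": 0,"rx": 0,"ry": 0,"rz": 0,"claw": 255},
])

```text
t: 13.07
tool_pos: [0.3634, 0.1514, 0.1718]
orientation: [2.002, 2.421, 0.002]
force: [-0.8, -0.2, 0.2]
opening: 0.0008
gripper_force: 0.0
```

```bash
python3 - <<'E'
from h import *
s=robot.read_state(); y=rot(s["orientation"])[:,1]; print(s["t"],s["tool_pos"],s["opening"],np.rad2deg(np.arctan2(y[1],y[0])))
im,P=cloud("wrist"); save("w6",im)
th=np.deg2rad(10.95); xu=np.array([np.cos(th),np.sin(th)]); yu=np.array([-xu[1],xu[0]]); c=np.array([.6047,.1984])
d=s["tool_pos"][:2]-c; print("tcp X,Y",d@xu,d@yu)
X=(P[...,:2]-c)@xu; Y=(P[...,:2]-c)@yu; Z=P[...,2]
h=(X>-.25)&(X<-.19)&(abs(Y)<.05)&(Z>.025)&(Z<.045); print("handle",h.sum(),np.percentile(X[h],[2,50,98]),np.percentile(Y[h],[1,99]))
hsv=cv2.cvtColor(im,cv2.COLOR_RGB2HSV); yel=(hsv[...,0]>18)&(hsv[...,0]<35)&(hsv[...,1]>120)&(abs(P[...,0]-.446)<.06)&(abs(P[...,1]-.412)<.1)
print("scr",yel.sum(),P[yel].min(0),P[yel].max(0))
E
```

```text
13.0667 [0.36343618 0.15141128 0.1717787 ] 0.0007682864488926152 10.834669163469224
tcp X,Y -0.24579682197753758 -0.0003045927041009132
handle 1332 [-0.20464723 -0.1997282  -0.19136922] [-0.04690855  0.04869686]Traceback (most recent call last):
  File "<stdin>", line 9, in <module>
    return umr_minimum(a, axis, None, out, keepdims, initial, where)
ValueError: zero-size array to reduction operation minimum which has no identity
```

View pics/w6.png

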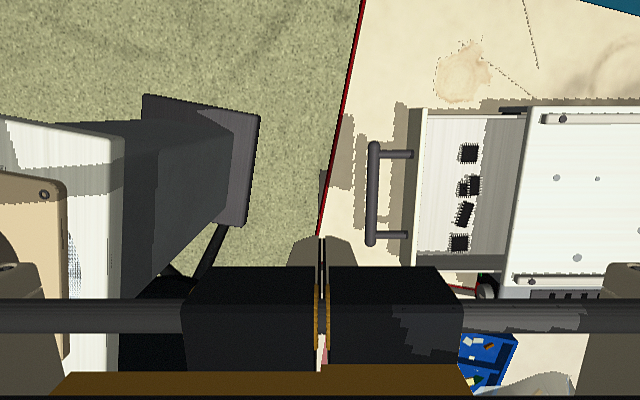

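The drawer holds all five chips, at px (468,153), a pair at (470,185), (464,214) and (459,242). The handle bar is at u=372 and the closed fingers are in front of it. I'll descend and push.

>>> arm_command([
  {"x": 0,"y": 0,"z": -0.07,"rx": 0,"ry": 0,"rz": 0,"claw": 255},
  {"x": 0,"y": 0,"z": -0.14,"rx": 0,"ry": 0,"rz": 0,"claw": 255},
  {"x": 0,"y": 0,"z": -0.21,"rx": 0,"ry": 0,"rz": 0,"claw": 255},
  {"x": 0,"y": 0,"z": -0.26,"rx": 0,"ry": 0,"rz": 0,"claw": 255},
  {"x": 0,"y": 0,"z": -0.282,"rx": 0,"ry": 0,"rz": 0,"claw": 255},
  {"x": 0,"y": 0,"z": -0.282,"rx": 0,"ry": 0,"rz": 0,"claw": 255},
  {"x": 0.015,"y": 0.003,"z": -0.282,"rx": 0,"ry": 0,"rz": 0,"claw": 255},
  {"x": 0.03,"y": 0.0058,"z": -0.282,"rx": 0,"ry": 0,"rz": 0,"claw": 255},
  {"x": 0.042,"y": 0.0081,"z": -0.282,"rx": 0,"ry": 0,"rz": 0,"claw": 255},
  {"x": 0.052,"y": 0.01,"z": -0.282,"rx": 0,"ry": 0,"rz": 0,"claw": 255},
])

```text
t: 13.95
tool_pos: [0.3914, 0.1574, 0.032]
orientation: [1.998, 2.422, 0.004]
force: [-1.7, 0.0, 1.9]
opening: 0.0004
gripper_force: 0.9
```

>>> arm_command([
  {"x": 0.012,"y": 0.0023,"z": 0,"rx": 0,"ry": 0,"rz": 0,"claw": 255},
  {"x": 0.026,"y": 0.005,"z": 0,"rx": 0,"ry": 0,"rz": 0,"claw": 255},
  {"x": 0.04,"y": 0.0077,"z": 0,"rx": 0,"ry": 0,"rz": 0,"claw": 255},
  {"x": 0.054,"y": 0.0104,"z": 0,"rx": 0,"ry": 0,"rz": 0,"claw": 255},
  {"x": 0.068,"y": 0.0132,"z": 0,"rx": 0,"ry": 0,"rz": 0,"claw": 255},
  {"x": 0.082,"y": 0.0159,"z": 0,"rx": 0,"ry": 0,"rz": 0,"claw": 255},
  {"x": 0.096,"y": 0.0186,"z": 0,"rx": 0,"ry": 0,"rz": 0,"claw": 255},
  {"x": 0.11,"y": 0.0213,"z": 0,"rx": 0,"ry": 0,"rz": 0,"claw": 255},
  {"x": 0.12,"y": 0.0232,"z": 0,"rx": 0,"ry": 0,"rz": 0,"claw": 255},
  {"x": 0.13,"y": 0.0251,"z": 0,"rx": 0,"ry": 0,"rz": 0,"claw": 255},
])

```text
t: 14.78
tool_pos: [0.4546, 0.1692, 0.0304]
orientation: [-1.999, -2.423, 0.0]
force: [-0.7, -0.1, 1.2]
opening: 0.0004
gripper_force: 0.9
```

>>> arm_command([
  {"x": 0.006,"y": 0.0012,"z": 0,"rx": 0,"ry": 0,"rz": 0,"claw": 255},
  {"x": 0.012,"y": 0.0023,"z": 0,"rx": 0,"ry": 0,"rz": 0,"claw": 255},
  {"x": 0.015,"y": 0.0029,"z": 0,"rx": 0,"ry": 0,"rz": 0,"claw": 255},
  {"x": 0.015,"y": 0.0029,"z": 0,"rx": 0,"ry": 0,"rz": 0,"claw": 255},
])

```text
t: 15.12
tool_pos: [0.4619, 0.1706, 0.0305]
orientation: [1.999, 2.423, 0.0]
force: [-0.0, -0.3, 0.1]
opening: -0.0001
gripper_force: 0.0
```

>>> arm_command([
  {"x": 0.003,"y": 0.0006,"z": 0,"rx": 0,"ry": 0,"rz": 0,"claw": 255},
  {"x": 0.006,"y": 0.0012,"z": 0,"rx": 0,"ry": 0,"rz": 0,"claw": 255},
  {"x": 0.006,"y": 0.0012,"z": 0,"rx": 0,"ry": 0,"rz": 0,"claw": 255},
])

```text
t: 15.37
tool_pos: [0.4648, 0.1712, 0.0305]
orientation: [1.999, 2.423, 0.0]
force: [0.4, -0.6, -0.4]
opening: 0.0007
gripper_force: 0.1
```

>>> arm_command([
  {"x": 0.003,"y": 0.0006,"z": 0,"rx": 0,"ry": 0,"rz": 0,"claw": 255},
  {"x": 0.006,"y": 0.0012,"z": 0,"rx": 0,"ry": 0,"rz": 0,"claw": 255},
  {"x": 0.006,"y": 0.0012,"z": 0,"rx": 0,"ry": 0,"rz": 0,"claw": 255},
])

```text
t: 15.62
tool_pos: [0.4652, 0.1713, 0.0301]
orientation: [-1.997, -2.421, 0.007]
force: [-14.0, -3.8, 12.8]
opening: 0.0001
gripper_force: 7.7
```

```bash
python3 - <<'E'
from h import *
s=robot.read_state(); print(s["t"],s["tool_pos"],s["force"])
im,P=cloud("wrist"); save("w7",im)
th=np.deg2rad(10.95); xu=np.array([np.cos(th),np.sin(th)]); yu=np.array([-xu[1],xu[0]]); c=np.array([.6047,.1984])
print("tcp X",(s["tool_pos"][:2]-c)@xu)
X=(P[...,:2]-c)@xu; Y=(P[...,:2]-c)@yu; Z=P[...,2]
h=(X>-.15)&(X<-.11)&(Y>.02)&(Y<.05)&(Z>.025)&(Z<.045); print("handle",h.sum(),np.percentile(X[h],[2,50,98]) if h.sum() else "")
E
```

```text
15.6167 [0.46515284 0.17134595 0.03013458] [-13.99205634  -3.82203725  12.83157312]
tcp X -0.142145446466096
handle 1688 [-0.12696817 -0.12148188 -0.11099672]
```

The 14 N stop force and the handle axis at X = -121.5 mm show the drawer is shut. I'll retreat and check.

>>> arm_command([
  {"x": -0.03,"y": -0.006,"z": 0,"rx": 0,"ry": 0,"rz": 0,"claw": 255},
  {"x": -0.06,"y": -0.012,"z": 0,"rx": 0,"ry": 0,"rz": 0,"claw": 255},
  {"x": -0.06,"y": -0.012,"z": 0.06,"rx": 0,"ry": 0,"rz": 0,"claw": 255},
  {"x": -0.06,"y": -0.012,"z": 0.14,"rx": 0,"ry": 0,"rz": 0,"claw": 255},
  {"x": -0.06,"y": -0.012,"z": 0.22,"rx": 0,"ry": 0,"rz": 0,"claw": 255},
  {"x": -0.06,"y": -0.06,"z": 0.3,"rx": 0,"ry": 0,"rz": 0,"claw": 255},
  {"x": -0.06,"y": -0.14,"z": 0.34,"rx": 0,"ry": 0,"rz": 0,"claw": 255},
  {"x": -0.06,"y": -0.22,"z": 0.34,"rx": 0,"ry": 0,"rz": 0,"claw": 255},
  {"x": -0.06,"y": -0.3,"z": 0.34,"rx": 0,"ry": 0,"rz": 0,"claw": 255},
  {"x": -0.06,"y": -0.38,"z": 0.34,"rx": 0,"ry": 0,"rz": 0,"claw": 255},
])

```text
t: 16.5
tool_pos: [0.4382, -0.0183, 0.202]
orientation: [1.996, 2.422, 0.003]
force: [0.6, -0.1, -0.2]
opening: 0.0004
gripper_force: 0.0
```

>>> arm_command([
  {"x": 0,"y": -0.08,"z": 0,"rx": 0,"ry": 0,"rz": 0,"claw": 255},
  {"x": 0,"y": -0.16,"z": 0,"rx": 0,"ry": 0,"rz": 0,"claw": 255},
  {"x": 0,"y": -0.16,"z": 0,"rx": 0,"ry": 0,"rz": 0,"claw": 255},
  {"x": 0,"y": -0.16,"z": 0,"rx": 0,"ry": 0,"rz": 0,"claw": 255},
])

```text
t: 16.83
tool_pos: [0.4376, -0.0987, 0.2007]
orientation: [2.005, 2.418, 0.0]
force: [0.6, 0.3, 0.8]
opening: 0.0006
gripper_force: 0.0
```

```bash
python3 - <<'E'
from h import *
im,P=cloud("top"); save("t3",cv2.resize(im[60:280,200:460],None,fx=2.5,fy=2.5,interpolation=cv2.INTER_CUBIC))
hsv=cv2.cvtColor(im,cv2.COLOR_RGB2HSV); yel=(hsv[...,0]>18)&(hsv[...,0]<35)&(hsv[...,1]>120); Z=P[...,2]
for n,m in (("scr",yel&(Z>.054)&(abs(P[...,0]-.446)<.06)&(abs(P[...,1]-.412)<.1)),("jar",yel&(abs(P[...,0]-.628)<.04)&(abs(P[...,1]-.416)<.04)),("handle",(Z>.022)&(Z<.045)&(P[...,0]<.53)&(P[...,0]>.4)&(abs(P[...,1]-.17)<.08))):
    p=P[m]; r=cv2.minAreaRect(p[:,:2].astype(np.float32)); print(n,len(p),np.round(r[0],4),np.round(r[1],4),round(r[2],1),np.percentile(p[:,2],[5,50,95]).round(4))
s=robot.read_state(); print(s["t"],s["tool_pos"],s["force"])
E
```

```text
scr 628 [0.4478 0.4099] [0.0881 0.0238] 89.1 [0.0576 0.0616 0.0645]
jar 266 [0.628  0.4156] [0.0344 0.0333] 57.2 [0.0318 0.0352 0.0379]
handle 467 [0.4992 0.1864] [0.0406 0.1194] 11.0 [0.0333 0.037  0.0402]
16.8833 [ 0.43764423 -0.0972055   0.20052888] [-0.20714142  0.45683927  0.52556207]
```

View pics/t3.png

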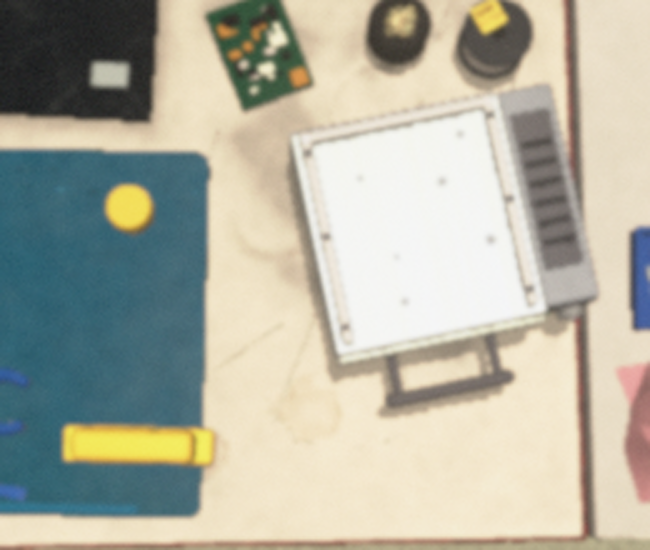

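The drawer is shut, with the handle at px (450,390). The scraper stands upright at (138,445), the jar at (129,207) hasn't moved, and the plate is bare. I'm handing in the job.

```bash
python3 -c "
from plant import robot
print(robot.close_job())"
```

```text
the job is handed in; nothing more can be done
None
```

I handed the job in at about 17 s; no verdict came back. By the last pictures, all five chips are in the shut drawer, the scraper stands upright on the mat, and the jar has not moved.

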